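# Third hand at the gel caster: seat the tray and hold the gate shut

## Robot

A 7-joint arm with a two-finger parallel gripper is mounted at the origin on the work surface. World frame = base frame: x ahead of the robot, y to its left, z up, the work surface at z = 0. Lengths are in m, angles in rad, forces in N, time in s.
With the tool pointing down it reaches from about 0.425 to 0.925 m from the base axis. Payload 6.8 kg.
Tool frame: the origin (TCP) lies on the centre line of the jaws, within the pads' length; the fingertips stand 8 mm ahead of it and the grasp point (between the pads) lies 11 mm behind it (bot.tips_ahead is the distance from the TCP to the fingertips, in m); z points along the fingers, y is the line along which they close (so a half turn about z gives the same grasp; the last joint's range is limited). The gripper opens to 85 mm and grips with 20 to 120 N. Pads are 22 mm wide; open, the fingers measure 114 mm over their backs; the gripper's body (76 mm by 85 mm) begins 54 mm behind the grasp point. The pads swing forward as they close: fully open they stand 13 mm farther back than shut.
Start: joints at [1.028, 0.477, 0.022, 1.555, -0.011, 1.109, -0.083], TCP at [0.284, -0.612, 0.239] pointing down, gripper open.
Joint ranges: [-2.96, 2.96], [-0.34, 2.1], [-1.41, 1.46], [0.24, 2.44], [-1.37, 4.51], [0.17, 1.92], [-2.96, 2.96]. Speed limits (rad/s): [2.39, 2.39, 3.14, 3.14, 3.14, 3.14, 3.14].

## Interface

Orientations are given as a unit quaternion [w, x, y, z].
In Python, from station import bot gives the robot as it stands.
- The arm moves only by the tool send_rows, never from a script. Its argument "deltas" is text: rows parted by semicolons, each of 4 numbers parted by spaces: the shift along the tool's x, y, z in m, then the turn about the tool's z in degrees. In form: x y z spin; .... A call has 1 to 5 rows; each row is the pose to reach, as a shift and turn from the pose commanded when the call began, along the tool's axes at that moment; what a row does not reach only later rows make up. A row lasts 1/10 s, in which the tool goes at most 50 mm and 8.59 degrees, less where a joint would pass 70% of its speed; a pose out of reach is approached as far as the arm can. A call with a gripper value outside its range is refused whole. "claw" is the opening, from 0 (shut) to 1 (fully open), set as the call begins (left out, the last holds). The fingers move at their own pace and stop on an object; "force" is the grip in N (left out, the last holds). Time passes only in rows, so rows that repeat a pose let the fingers close. It gives the time, the measured TCP pose, the force, the opening and the grip force at its end, in the units of the state.
- bot.get_obs(): the state, without advancing time (a new reading comes with each control period).
- bot.read_camera(name): name is "side" or "top" or "wrist"; returns a dict with "img" (400x640x3 uint8, red, green, blue), "depth" (400x640 float32, m along the optical axis (not along the pixel's ray), 0 where there is no reading), "fx", "fy", "cx", "cy" (pixels), "camera_from_world" (4x4, takes a point from world to camera coordinates). Camera axes: x right, y up, looking along -z (the intrinsics and any distortion apply to the point x, -y, -z); pixel columns grow to the right and rows downward; lengths in m; the calibration is good to about 2 mm. A picture is of the moment at which its call begins.
- bot.hand_in(): hands the job in; it is judged then, once.
Trained networks look in a picture, given as the dict that the camera call returned (one of the last four; its "shot" number tells which), for a name from the list of things; names that differ only in an ending like _2 or _b are one class to them, and where a whole thing is asked for, a point or a joint stands for the part that bears it (a point fixed in the world has none). Each returns a list of dicts, best first, with "confidence" (0 to 1); they miss things now and then, are a little off and sometimes report something else, mostly with a low value. They report only what shows in the picture. A call takes as long as a camera call. They do not tell look-alikes from the thing itself.
- bot.masks_of(picture, query): "mask" (400x640 bool, what is visible of it).
- bot.landmark_of(picture, query): "xyz" ([x, y, z] in m, in world coordinates, good to about 4 mm: a listed point, or the origin of a listed thing).
The state is a dict: "t": time; "q": joint angles; "joint_vel": joint speeds; "joint_torque": joint torques, N m; "eef_pos": TCP position; "tool_rot": TCP orientation; "contact_force": force on the tool from outside, world axes, zero at the start; "torque": the same for the moment, N m; "gripper_width": opening from 0.0 (shut) to 1.0 (fully open); "grasp_force": force on a finger pad.
Only numpy, scipy, OpenCV 4.12 (cv2) and the standard library are available. Lean on these libraries where they do the work, as an engineer would, in place of code of your own. Each camera call takes 0.05 s, during which the arm holds its last target. There are 200 camera calls.

## Task

Set the long clear gel tray (orange strip) down in the gel caster, right way up and centred, lengthwise between the grey foam seal and the open blue gate, and let go of it. Then slide the gate up against the tray and push, with about 10 N, until the tray has squeezed the seal to a little over half its thickness, and keep that push steady for at least three seconds so that I can tighten the two black knobs: the program finishes while you are still pushing on the gate. Do not drop the tray, crush the seal flat, touch the knobs or disturb anything else on the bench.

Things in the scene. Friction and masses are not known exactly. Their poses are not given: they have to be found in the camera images.
- tray: the long gel tray: clear acrylic trough 100 mm long (own x), 66 mm wide (y), 25 mm high; floor 4 mm, two side walls 5 mm thick along its length, both ends open; orange strip along the floor on its +y side, two black lines across the floor. About 60 g. Starts flat, right way up, on the bench; either end may face the seal. Origin: centre of its underside, z up
- caster: the gel caster, fixed: white deck 240 mm (own x) by 150 mm (y), top 30 mm above the bench, sides open. At its +x end a blue wall (x = 74 to 92 mm, 96 mm wide, 44 mm above the deck) carries the foam seal, at its -x end stands the sliding gate. Origin: bench level under the deck's middle; +x points from gate to seal. The tray sits lengthwise along x, centred on y = 0 within 6 mm
- seal_rest (a point): centre of the foam seal's uncompressed front face (fixed point of the caster, 62 mm in +x of its origin and 18 mm above the deck). The seal is a grey block 84 mm wide, from deck level to 36 mm above it, and stands 12 mm proud of the end wall
- seal (a joint): how far the seal is squeezed into its wall, in m: 0 at rest, 0.012 crushed flat. It springs back: 2 N per mm, so 10 N squeezes it 5 mm (7 mm then still stand out)
- gate: the blue sliding gate, 84 mm wide, 37 mm high, 12 mm thick; ribs behind it at y = +-30 mm. Slides along the caster's x with about 1 N; a squeezed seal pushes it back when let go. Starts open, its face 130 to 145 mm from the seal's face; slides 70 mm forward from fully open. Origin: at deck level in the middle of its front face (own +x, towards tray and seal)
- gate_tab (a point): the gate's upright push tab: a blue plate 12 mm thick (caster x), 36 mm wide (y), rising in the middle of the gate from 35 to 71 mm above the deck; free in front and behind above the gate's top, to be pushed from behind or pinched. The point is 56 mm above the deck, 6 mm behind the gate's face, in the middle of the tab's thickness
- knob_left: black lock knob, 22 mm across, its top 27 mm above the deck, on the gate's foot 56 mm to the +y side of the tab and 15 mm behind the gate's face; not to be touched. Origin: its underside
- knob_right: the same on the -y side, 56 mm from the middle
- short_tray: bystander: the short gel tray, same section as the long one but only 70 mm long, lime green strip; it may lie where the long one lay last time. Origin: centre of underside
- comb: bystander: white gel comb lying flat, 90 by 46 mm, 4 mm thick. Origin: centre of underside
- cold_block: bystander: navy and grey cold block with tubes with coloured caps, 94 by 129 mm, 86 mm high. Origin: centre of underside
- pcr_rack: bystander: purple PCR tube rack on a grey base, 75 by 112 mm, 42 mm high. Origin: centre of underside
- tub_a: bystander: white plastic tub with a blue-grey band, 96 mm across the rim, 105 mm high. Origin: centre of underside
- tub_b: bystander: the same with a yellow band
- micropipette: bystander: navy micropipette lying flat, about 275 mm long (own x), 26 mm high. Origin: under its grip's front end
Mind the look-alikes: they are no part of the job. What is shaped like the tray but purple or red is not meant.

How it is judged:
By the outcome, as a careful person would: the job done as asked, in the order asked, and still so for the second after the job is handed in, while the arm keeps its last pose, push and grip.
It also fails if it takes over 72 s, if anything falls off the work surface, if the arm or the gripper's body presses on something with over 40 N, if the wrist force passes 120 N, or if a joint passes its speed limit or range.

## Working session

There is one attempt and no reset: what is moved stays moved. The work goes in short steps, Python scripts to look and compute and a tool call to move; the robot and the scene stay as the last step left them, time stands still between calls to the robot, and variables do not carry over. Pictures are saved under pics/ and viewed, at most 10 in all, crops included, and the job is handed in when it is done.

Besides the shell and the picture viewer there is one more tool, called as name(argument=value, ...), one argument or row to a line, values as JSON. send_rows: Moves the arm, as the interface text tells. Its arguments: {"type":"object","properties":{"deltas":{"type":"string"},"claw":{"type":"number"},"force":{"type":"number"}},"required":["deltas"]}

```bash
mkdir -p pics; ls; cat > h.py <<'E'
from station import bot
import numpy as np, cv2
def save(p,n,crop=None,s=1):
    im=p["img"][:,:,::-1]
    if crop: im=im[crop[1]:crop[3],crop[0]:crop[2]]
    cv2.imwrite("pics/"+n,cv2.resize(im,None,fx=s,fy=s,interpolation=cv2.INTER_CUBIC))
def w2p(p,X):
    c=p["camera_from_world"]@np.append(X,1); x,y,z=c[0],-c[1],-c[2]
    return p["fx"]*x/z+p["cx"],p["fy"]*y/z+p["cy"]
def ray_z(p,u,v,z):
    M=np.linalg.inv(p["camera_from_world"]); d=M[:3,:3]@np.array([(u-p["cx"])/p["fx"],-(v-p["cy"])/p["fy"],-1]); o=M[:3,3]
    return o+d*(z-o[2])/d[2]
def cloud(p):
    v,u=np.mgrid[0:400,0:640]; d=p["depth"]
    P=np.stack([(u-p["cx"])/p["fx"]*d,-(v-p["cy"])/p["fy"]*d,-d,np.ones_like(d)],-1)
    return (P@np.linalg.inv(p["camera_from_world"]).T)[...,:3]
E
cat > a.py <<'E'
from h import *
o=bot.get_obs(); print(o)
ims=[]
for c in ["top","side"]:
    p=bot.read_camera(c); ims.append(p); save(p,c+"0.png")
    print(c,p.keys(),p["camera_from_world"].round(3).tolist(),p["fx"])
    for n in ["tray","short_tray","caster","seal_rest","gate","gate_tab","knob_left","knob_right","comb","cold_block","pcr_rack","tub_a","micropipette"]:
        for r in bot.landmark_of(p,n)[:3]: print(n,np.round(r["xyz"],3),round(r["confidence"],2),np.round(w2p(p,r["xyz"])))
E
python3 a.py
```

```text
pics
{'t': 0.0, 'q': array([ 1.02789119,  0.47782478,  0.02234321,  1.55649003, -0.01151208,
        1.10927285, -0.08309299]), 'joint_vel': array([-8.67856377e-05, -1.11476472e-03,  9.27024919e-04,  1.08517623e-03,
       -5.82000523e-04, -1.16972948e-03, -8.38479060e-04]), 'joint_torque': array([-8.55573107e-04, -5.96455944e+01,  1.60685074e+00, -2.81194961e+01,
        1.22911582e-02,  9.39493912e-03,  2.51061572e-06]), 'eef_pos': array([ 0.28407088, -0.61166219,  0.23829293]), 'tool_rot': array([-8.95101780e-04,  9.76458440e-01,  2.15703602e-01, -2.64730967e-04]), 'contact_force': array([-0.24868862, -0.10230416, -0.05688341]), 'torque': array([ 0.02896554,  0.0035165 , -0.01305917]), 'grasp_force': 0.0, 'gripper_width': 0.9998320040451208}
top dict_keys(['img', 'depth', 'fx', 'fy', 'cx', 'cy', 'camera_from_world', 'shot']) [[0.019, -1.0, -0.006, 0.018], [0.995, 0.018, 0.094, -0.542], [-0.094, -0.008, 0.996, -1.409], [0.0, 0.0, 0.0, 1.0]] 408.3510182955453
tray [0.331 0.313 0.002] 0.9 [233. 259.]
tray [0.458 0.248 0.001] 0.73 [253. 224.]
tray [ 0.535 -0.072  0.091] 0.72 [345. 201
[... 1155 characters left out ...]
  -0.001] 0.73 [342. 271.]
caster [0.771 0.047 0.005] 0.58 [407. 211.]
seal_rest [ 0.584 -0.208  0.051] 0.96 [352. 280.]
gate [ 0.543 -0.079  0.033] 0.8 [333. 242.]
gate_tab [ 0.538 -0.072  0.088] 0.84 [331. 229.]
gate_tab [ 0.617  0.228 -0.002] 0.42 [351. 172.]
knob_left [ 0.578 -0.046  0.04 ] 0.52 [346. 231.]
knob_right [ 0.48  -0.083  0.042] 0.48 [310. 243.]
comb [ 0.298 -0.327 -0.   ] 0.74 [235. 340.]
cold_block [0.627 0.427 0.003] 0.75 [350. 132.]
pcr_rack [ 0.416  0.47  -0.004] 0.58 [292. 127.]
tub_a [0.772 0.047 0.003] 0.89 [407. 212.]
tub_a [ 0.77  -0.098  0.001] 0.69 [415. 252.]
micropipette [ 0.472 -0.45  -0.003] 0.77 [309. 392.]
micropipette [ 0.299 -0.329  0.003] 0.43 [235. 340.]
```

View both.

```bash
python3 - <<'E'
import cv2,numpy as np
t=cv2.imread("pics/top0.png");s=cv2.imread("pics/side0.png")
cv2.imwrite("pics/t1.png",cv2.resize(t[100:310,160:480],None,fx=2.5,fy=2.5,interpolation=2))
cv2.imwrite("pics/s1.png",cv2.resize(s[110:330,200:440],None,fx=2.7,fy=2.7,interpolation=2))
E
```

```text
(no output)
```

View pics/t1.png

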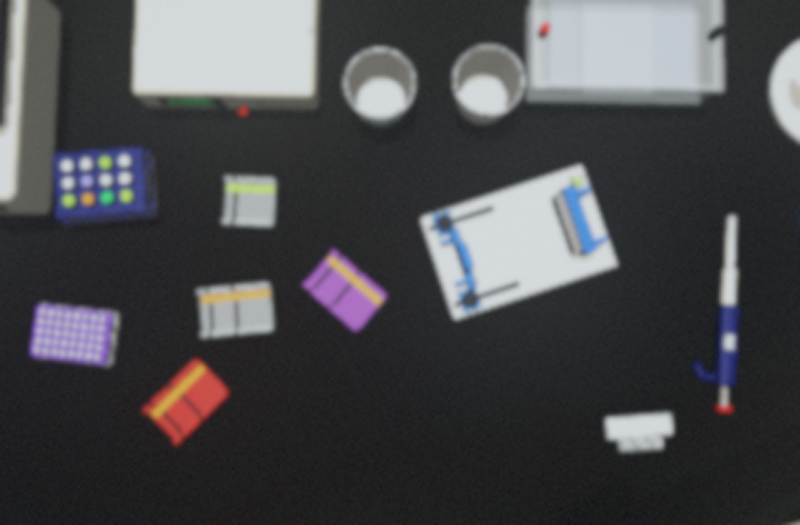

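View pics/s1.png

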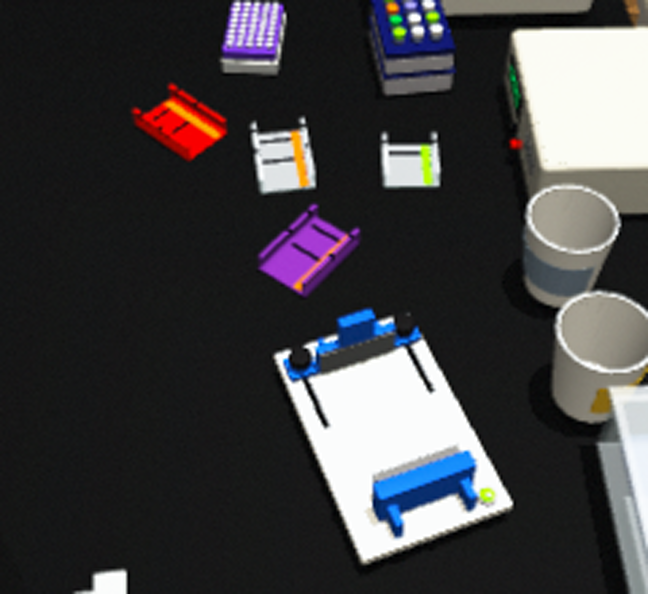

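Candidates (full top image): clear orange-strip tray at (254,224), purple tray (298,216), red tray (235,261), lime short tray (260,180). The top and side pictures show only (254,224) as clear with an orange strip and two lines, so it's the choice at about (0.459, 0.247). The caster centre is at (366,197), and the gate faces the tray.

```bash
cat >> h.py <<'E'
from scipy.spatial.transform import Rotation as R
def go(xyz,yang,pos=None,rot=None):
    "tool-frame deltas to world xyz, tool y at world angle yang (deg)"
    o=bot.get_obs(); q=o["tool_rot"] if rot is None else rot; r=R.from_quat(np.roll(q,-1))
    d=r.inv().apply(np.array(xyz)-(o["eef_pos"] if pos is None else pos)); y=r.apply([0,1,0])
    cur=np.degrees(np.arctan2(y[1],y[0])); s=-((yang-cur+180)%360-180)
    print("delta mm",(d*1000).round(1),"spin",round(s,2),"cur yang",round(cur,2),"z",r.apply([0,0,1]).round(4))
E
python3 -c "
from h import *
print(bot.tips_ahead)
go([0.54,-0.10,0.38],20)
p=bot.read_camera('wrist');r=R.from_quat(np.roll(bot.get_obs()['tool_rot'],-1))
M=np.linalg.inv(p['camera_from_world']);print('cam in tool',r.inv().apply(M[:3,3]-bot.get_obs()['eef_pos']).round(3),(r.inv().as_matrix()@M[:3,:3]).round(2).tolist(),p['fx'])"
```

```text
0.008
delta mm [ 447.6 -356.9 -140.7] spin -85.09 cur yang -65.09 z [ 0.e+00 -1.e-04 -1.e+00]
cam in tool [ 0.068  0.    -0.134] [[0.0, 0.96, 0.27], [1.0, 0.0, -0.0], [-0.0, 0.27, -0.96]] 347.04203019351553
```

send_rows(
  deltas="0.036 -0.029 -0.011 -8.5; 0.072 -0.057 -0.023 -17; 0.108 -0.086 -0.034 -25.5; 0.144 -0.114 -0.046 -34; 0.18 -0.143 -0.057 -42.5",
  claw=1,
  force=20,
)

```text
t: 1.95
eef_pos: [0.388, -0.4051, 0.2971]
tool_rot: [0.0, 0.83, 0.557, -0.0]
contact_force: [0.7, -0.0, 0.5]
gripper_width: 1.002
grasp_force: 0.0
```

```bash
python3 -c "
from h import *
go([0.54,-0.10,0.38],20)"
```

```text
delta mm [339.9  25.2 -83.1] spin -42.25 cur yang -22.25 z [ 5.e-04 -8.e-04 -1.e+00]
```

send_rows(
  deltas="0.048 0.004 -0.012 -8.5; 0.096 0.008 -0.024 -17; 0.144 0.012 -0.036 -25.5; 0.19 0.015 -0.048 -34; 0.235 0.018 -0.06 -42.3",
)

```text
t: 2.45
eef_pos: [0.4948, -0.1947, 0.3572]
tool_rot: [0.0, 0.573, 0.819, -0.0]
contact_force: [0.8, -0.9, 0.0]
gripper_width: 1.0
grasp_force: 0.0
```

```bash
python3 -c "
from h import *
go([0.54,-0.10,0.38],20)"
```

```text
delta mm [ 73.4  75.  -22.9] spin 0.07 cur yang 20.07 z [ 6.e-04 -5.e-04 -1.e+00]
```

send_rows(
  deltas="0.03 0.03 -0.01 0; 0.06 0.06 -0.02 0; 0.073 0.075 -0.023 0; 0.073 0.075 -0.023 0; 0.073 0.075 -0.023 0",
)

```text
t: 2.95
eef_pos: [0.5401, -0.1029, 0.3792]
tool_rot: [0.0, 0.575, 0.818, -0.0]
contact_force: [-0.2, -0.1, 0.1]
gripper_width: 0.996
grasp_force: 0.0
```

```bash
cat > b.py <<'E'
from h import *
p=bot.read_camera('wrist');save(p,'w1.png');np.savez('w1.npz',**p)
print(bot.get_obs()['eef_pos'])
for n in ["seal_rest","gate","gate_tab","knob_left","knob_right","caster","tray"]:
    for r in bot.landmark_of(p,n)[:2]: print(n,np.round(r["xyz"],4),round(r["confidence"],2),np.round(w2p(p,r["xyz"])))
C=cloud(p)
I=p['img'].astype(int)
white=(I.min(-1)>150)&(abs(C[...,2]-.03)<.008)
P=C[white]; print(len(P),np.median(P[:,2]))
r=cv2.minAreaRect((P[:,:2]*1000).astype(np.float32));print(r)
E
python3 b.py
```

```text
[ 0.53974413 -0.10388542  0.37896645]
seal_rest [ 0.584  -0.2073  0.0449] 0.62 [319. 229.]
gate [ 0.5375 -0.0774  0.0318] 0.66 [319. 131.]
gate [ 0.4695 -0.4461  0.0028] 0.18 [207. 322.]
gate_tab [ 0.5334 -0.0785  0.0865] 0.66 [316. 134.]
knob_left [ 0.5857 -0.0509  0.0386] 0.49 [360. 125.]
knob_right [ 0.4805 -0.0849  0.0401] 0.49 [277. 122.]
caster [ 0.5611 -0.1552  0.0025] 0.77 [316. 183.]
12157 0.029555340667684837
((559.4625244140625, -197.34365844726562), (457.4146728515625, 336.33642578125), 42.72461700439453)
```

View pics/w1.png

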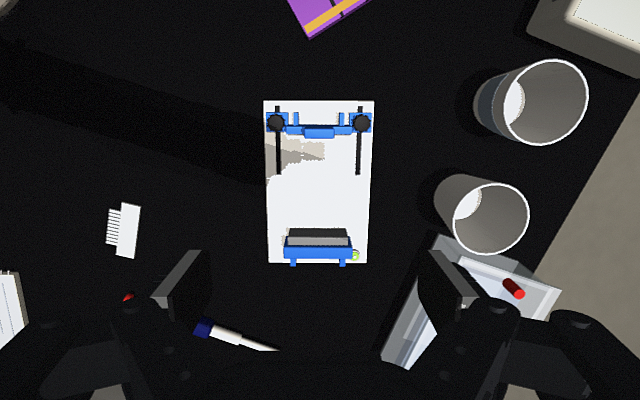

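The wrist view shows the caster sharply: deck from (264,101) to (370,262), tab (319,132), knobs (277,122) and (361,122), seal (319,236). The gate stands open.

```bash
cat > c.py <<'E'
from h import *
p=dict(np.load('w1.npz'));I=p['img'].astype(int);C=cloud(p)
V=C[...,2]
m=((V>.02)&(V<.13)&(np.hypot(C[...,0]-.56,C[...,1]+.152)<.16)).astype(np.uint8)
n,l,s,c=cv2.connectedComponentsWithStats(m); k=l[182,317]; P=C[l==k]; print(s[k])
# caster rect from all points (deck-level only)
D=P[abs(P[:,2]-.03)<.006]; r=cv2.minAreaRect((D[:,:2]*1000).astype(np.float32)); print(r)
yaw=np.radians(-70)
for a in [-71,-70.5,-70,-69.5,-69,-68.5]:
    a=np.radians(a); X=D[:,:2]@[np.cos(a),np.sin(a)]; Y=D[:,:2]@[-np.sin(a),np.cos(a)]
    print(np.degrees(a).round(1),np.ptp(X).round(4),np.ptp(Y).round(4))
cx=np.array(r[0])/1000
a=np.radians(r[2]); a=[t for t in (a,a+np.pi/2,a-np.pi/2,a+np.pi) if abs(np.degrees(t)+70)<20][0]
def loc(Q): 
    d=Q[:,:2]-cx; return np.c_[d@[np.cos(a),np.sin(a)],d@[-np.sin(a),np.cos(a)],Q[:,2]]
L=loc(P); print('yaw',np.degrees(a),cx)
for z0,z1,nm in [(.085,.11,'tab'),(.058,.078,'gatetop/wall'),(.05,.062,'knobs')]:
    q=L[(L[:,2]>z0)&(L[:,2]<z1)]
    for sg in (1,-1):
        w=q[q[:,0]*sg>0]
        if len(w): print(nm,sg,len(w),np.percentile(w,[2,50,98],axis=0).round(4).tolist())
E
python3 c.py
```

```text
[  264   101   111   166 16882]
((563.1445922851562, -153.21742248535156), (150.27249145507812, 239.2555389404297), 19.447755813598633)
-71.0 0.2402 0.1515
-70.5 0.2391 0.1504
-70.0 0.239 0.1522
-69.5 0.2402 0.1541
-69.0 0.2414 0.1559
-68.5 0.2426 0.1577
yaw -70.55224418640137 [ 0.56314459 -0.15321742]
tab -1 335 [[-0.089, -0.0177, 0.0955], [-0.0835, -0.0001, 0.1002], [-0.0775, 0.0175, 0.102]]
gatetop/wall 1 1563 [[0.0618, -0.0446, 0.0594], [0.0746, 0.0003, 0.072], [0.0904, 0.0446, 0.0749]]
gatetop/wall -1 403 [[-0.0936, -0.0524, 0.0582], [-0.0842, -0.0098, 0.0662], [-0.0773, 0.0411, 0.068]]
knobs 1 303 [[0.0615, -0.0446, 0.0505], [0.0623, 0.0017, 0.0555], [0.1116, 0.0447, 0.0617]]
knobs -1 617 [[-0.1034, -0.0643, 0.051], [-0.0931, 0.0276, 0.0561], [-0.0821, 0.0648, 0.0583]]
```

```bash
python3 -c "
from h import *
go([0.459,0.275,0.25],3)"
```

```text
delta mm [383.5  50.9 129.2] spin 16.65 cur yang 19.65 z [-1.e-04 -1.e-04 -1.e+00]
```

send_rows(
  deltas="0.045 0.006 0.015 4; 0.09 0.012 0.03 8; 0.135 0.018 0.045 12; 0.18 0.024 0.06 16.6; 0.225 0.03 0.075 16.6",
)

```text
t: 3.85
eef_pos: [0.492, 0.1206, 0.304]
tool_rot: [0.0, 0.689, 0.725, 0.0]
contact_force: [-0.0, -0.3, -0.4]
gripper_width: 1.003
grasp_force: 0.0
```

```bash
python3 -c "
from h import *
go([0.459,0.275,0.25],3)"
```

```text
delta mm [155.9 -25.1  54. ] spin -0.06 cur yang 2.94 z [ 9.e-04 -2.e-04 -1.e+00]
```

send_rows(
  deltas="0.045 -0.007 0.015 0; 0.09 -0.015 0.03 0; 0.13 -0.022 0.047 0; 0.15 -0.025 0.054 0; 0.15 -0.025 0.054 0",
)

```text
t: 4.35
eef_pos: [0.4574, 0.2709, 0.2494]
tool_rot: [-0.001, 0.686, 0.728, -0.0]
contact_force: [0.4, -0.0, -0.1]
gripper_width: 1.0
grasp_force: 0.0
```

```bash
cat > d.py <<'E'
from h import *
p=bot.read_camera('wrist');np.savez('w2.npz',**p)
o=bot.get_obs();print(o['eef_pos'])
for r in bot.landmark_of(p,"tray")[:3]: print(np.round(r["xyz"],4),round(r["confidence"],2),np.round(w2p(p,r["xyz"])))
for r in bot.masks_of(p,"tray")[:3]:
    m=r["mask"];v,u=np.nonzero(m);print(r["confidence"],m.sum(),u.mean(),v.mean())
u,v=map(int,w2p(p,[.459,.247,0])); print(u,v)
save(p,'w2.png',(max(0,u-110),max(0,v-90),u+110,v+90),3)
E
python3 d.py
```

```text
[0.45871254 0.26881604 0.24985245]
[ 0.4923  0.0913 -0.0015] 0.95 [334. 304.]
[0.4641 0.2431 0.0057] 0.63 [319. 187.]
[0.3277 0.3084 0.0005] 0.57 [197. 120.]
0.97 5426 315.1955399926281 184.4165130851456
0.67 4670 335.56852248394006 309.18436830835117
0.66 6652 195.28397474443776 121.6271797955502
314 182
```

View pics/w2.png

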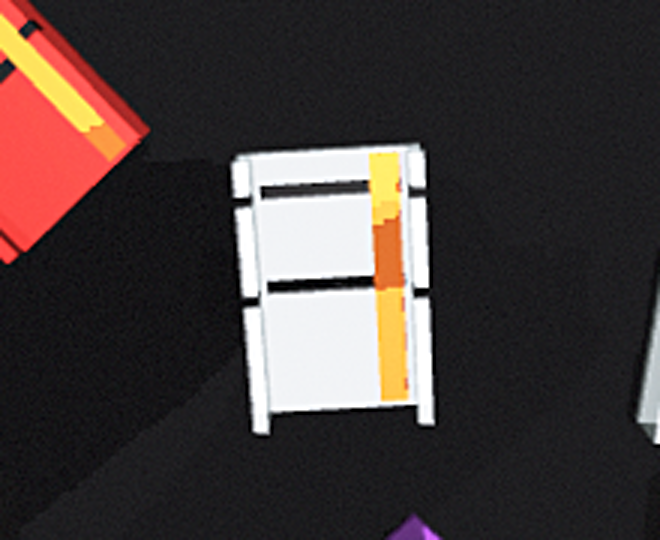

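The close crop confirms a clear, upright tray with an orange strip and two black lines, at full pixel (315,184).

```bash
cat > e.py <<'E'
from h import *
p=dict(np.load('w2.npz'));C=cloud(p);I=p['img'].astype(int)
m=cv2.dilate(((np.hypot(C[...,0]-.46,C[...,1]-.245)<.075)&(I.max(-1)>100)).astype(np.uint8),None)
n,l,s,c=cv2.connectedComponentsWithStats(m); k=l[190,310];P=C[l==k];print(s[k],np.percentile(P[:,2],[2,20,50,80,95]).round(4))
for z0,z1 in [(.021,.03),(-.001,.03)]:
    Q=P[(P[:,2]>z0)&(P[:,2]<z1)];print(len(Q),cv2.minAreaRect((Q[:,:2]*1000).astype(np.float32)))
# image-based wall tops: rays at z=.025 for bright pixels
v,u=np.nonzero((l==k)&(I.min(-1)>120)); W=np.array([ray_z(p,a,b,.025) for a,b in zip(u,v)])
print(cv2.minAreaRect((W[:,:2]*1000).astype(np.float32)))
E
python3 e.py
```

```text
[ 280  139   70   99 5788] [-0.001   0.0029  0.0038  0.0055  0.0249]
886 ((460.2015075683594, 243.35337829589844), (66.48973846435547, 100.56675720214844), 6.78489875793457)
5664 ((459.976318359375, 238.48187255859375), (74.10802459716797, 113.17816162109375), 6.819026947021484)
((459.65472412109375, 245.03834533691406), (66.74641418457031, 103.13916015625), 6.798213958740234)
```

```bash
python3 -c "
from h import *
go([0.460,0.2435,0.012],6.8)"
```

```text
delta mm [-23.   -1.4 238.5] spin -3.76 cur yang 3.04 z [ 3.e-04 -6.e-04 -1.e+00]
```

send_rows(
  deltas="-0.023 -0.001 0.03 -3.8; -0.023 -0.001 0.07 -3.8; -0.023 -0.001 0.11 -3.8; -0.023 -0.001 0.15 -3.8; -0.023 -0.001 0.18 -3.8",
)

```text
t: 5.0
eef_pos: [0.4604, 0.2421, 0.0686]
tool_rot: [0.0, 0.664, 0.747, -0.001]
contact_force: [0.6, 0.3, -1.1]
gripper_width: 0.998
grasp_force: 0.0
```

send_rows(
  deltas="0 0 0 0; 0 0 0 0; 0 0 0 0",
)

```text
t: 5.3
eef_pos: [0.4613, 0.245, 0.0723]
tool_rot: [0.001, 0.664, 0.748, 0.002]
contact_force: [-0.1, 0.1, 0.9]
gripper_width: 1.0
grasp_force: 0.0
```

```bash
python3 -c "
from h import *
go([0.460,0.2435,0.012],6.8)
print(bot.get_obs()['contact_force'])"
```

```text
delta mm [-1.4 -1.7 60.3] spin 0.04 cur yang 6.84 z [ 0.0031  0.0013 -1.    ]
[-0.06217283  0.12632055  0.88975594]
```

send_rows(
  deltas="-0.001 -0.001 0.025 0; -0.001 -0.001 0.045 0; -0.001 -0.001 0.055 0; -0.001 -0.001 0.059 0; -0.001 -0.001 0.059 0",
)

```text
t: 5.8
eef_pos: [0.4594, 0.2439, 0.012]
tool_rot: [0.0, 0.663, 0.748, 0.0]
contact_force: [0.2, 0.1, 1.1]
gripper_width: 0.999
grasp_force: 0.0
```

send_rows(
  deltas="0 0 0 0; 0 0 0 0; 0 0 0 0; 0 0 0 0; 0 0 0 0",
  claw=0,
  force=25,
)

```text
t: 6.3
eef_pos: [0.4595, 0.2441, 0.0124]
tool_rot: [0.0, 0.663, 0.748, 0.001]
contact_force: [-2.2, -1.6, 6.1]
gripper_width: 0.766
grasp_force: 27.8
```

send_rows(
  deltas="0 0 0 0; 0 0 0 0; 0 0 0 0",
)

```text
t: 6.6
eef_pos: [0.4595, 0.244, 0.0124]
tool_rot: [0.0, 0.663, 0.748, 0.001]
contact_force: [-0.0, -0.8, 6.7]
gripper_width: 0.767
grasp_force: 27.8
```

send_rows(
  deltas="0 0 -0.003 0; 0 0 -0.015 0; 0 0 -0.04 0; 0 0 -0.07 0; 0 0 -0.1 0",
)

```text
t: 7.1
eef_pos: [0.4585, 0.2436, 0.113]
tool_rot: [-0.0, 0.663, 0.749, -0.0]
contact_force: [0.8, 0.6, -1.1]
gripper_width: 0.764
grasp_force: 28.3
```

send_rows(
  deltas="0 0 -0.03 0; 0 0 -0.05 0; 0 0 -0.05 0",
)

```text
t: 7.4
eef_pos: [0.4603, 0.2448, 0.1649]
tool_rot: [0.001, 0.663, 0.748, 0.003]
contact_force: [0.7, 1.0, -0.6]
gripper_width: 0.762
grasp_force: 28.4
```

```bash
python3 -c "
from h import *
p=bot.read_camera('wrist');np.savez('w3.npz',**p);save(p,'w3.png',(140,100,540,400),2)
go([0.563,-0.153,0.16],19.5)
print(bot.get_obs()['contact_force'],bot.get_obs()['gripper_width'])"
```

```text
delta mm [-406.5   55.     3. ] spin -12.6 cur yang 6.9 z [ 0.0032  0.0012 -1.    ]
[-0.23620116  0.2521292  -0.63215157] 0.7652542562167258
```

View pics/w3.png

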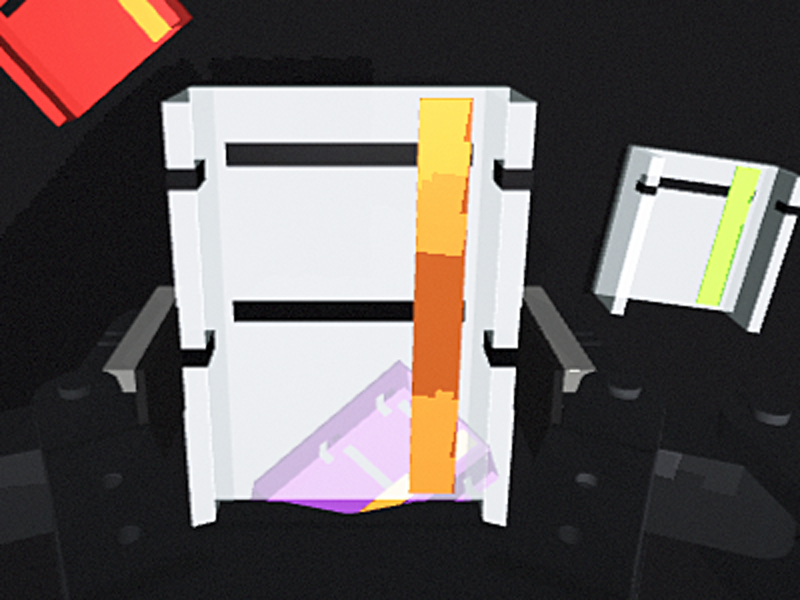

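The tray is held level and square between the pads (crop columns 165–535), strip on the right (+y), and the short tray is untouched at right.

```bash
cat > f.py <<'E'
from h import *
p=dict(np.load('w3.npz'));C=cloud(p);o=bot.get_obs()
r=R.from_quat(np.roll(o["tool_rot"],-1)); L=r.inv().apply((C.reshape(-1,3)-o["eef_pos"])).reshape(C.shape)
I=p['img'].astype(int)
m=(abs(L[...,0])<.08)&(abs(L[...,1])<.04)&(I.min(-1)>90)&(abs(L[...,2])<.03)&(p['depth']>0)
Q=L[m];print(len(Q),np.histogram(Q[:,2],bins=np.arange(-.03,.03,.004)))
z0=np.percentile(Q[:,2],1)
W=Q[Q[:,2]<z0+.004];print('walltop z',np.median(W[:,2]),cv2.minAreaRect((W[:,:2]*1000).astype(np.float32)),[W[:,i].min() for i in (0,1)],[W[:,i].max() for i in (0,1)])
for lo,hi in[(-.05,-.02),(-.02,.02),(.02,.06)]:print(np.median(W[(W[:,0]>lo)&(W[:,0]<hi)],0))
a=np.radians(-70.5);c=np.array([.563,-.153])
print('place xy',c+.004*np.array([np.cos(a),np.sin(a)]))
go([0.5643,-.1568,.165],19.5)
E
python3 f.py
```

```text
30021 (array([  134,   135,   114,  2064,  3876,   913,   864,   814,  1383,
       19709,    15,     0,     0,     0]), array([-0.03 , -0.026, -0.022, -0.018, -0.014, -0.01 , -0.006, -0.002,
        0.002,  0.006,  0.01 ,  0.014,  0.018,  0.022,  0.026]))
walltop z -0.02390181714574748 ((11.098865509033203, 0.6236076354980469), (1.6521878242492676, 78.4980697631836), 0.03810742497444153) [np.float64(0.010248638158457899), np.float64(-0.03862564166909898)] [np.float64(0.011901774595356802), np.float64(0.039872181746133634)]
[nan nan nan]
[ 0.01114559 -0.03393987 -0.02390182]
[nan nan nan]
place xy [ 0.56433523 -0.15677057]
delta mm [-410.5   55.8   -2. ] spin -12.6 cur yang 6.9 z [ 0.0032  0.0012 -1.    ]
  return _methods._mean(a, axis=axis, dtype=dtype,
  ret = um.true_divide(
```

```bash
cat >> f.py <<'E'
W=Q[(Q[:,2]<-.008)&(Q[:,2]>-.018)&(abs(Q[:,1])<.036)&(abs(Q[:,1])>.025)]
print('rect',cv2.minAreaRect((W[:,:2]*1000).astype(np.float32)))
for lo,hi in[(-.05,-.02),(.0,.02),(.02,.05)]:print(np.median(W[(W[:,0]>lo)&(W[:,0]<hi)&(W[:,1]>0)],0),np.median(W[(W[:,0]>lo)&(W[:,0]<hi)&(W[:,1]<0)],0))
E
python3 f.py 2>&1 | tail -4
```

```text
rect ((5.787105560302734, -0.0543060302734375), (90.1962890625, 71.94184875488281), 0.6570891737937927)
[-0.02869727  0.03059673 -0.01368531] [-0.02871876 -0.02943754 -0.01371913]
[ 0.01157188  0.03058913 -0.01370652] [ 0.01132008 -0.02951673 -0.01371491]
[ 0.03359691  0.03050931 -0.01370551] [ 0.03374918 -0.02927311 -0.01369147]
```

send_rows(
  deltas="-0.03 0.004 0 -2.5; -0.07 0.01 0 -5; -0.115 0.016 0 -7.5; -0.16 0.022 0 -10; -0.2 0.027 0 -12.6",
)

```text
t: 7.95
eef_pos: [0.5091, 0.0457, 0.1603]
tool_rot: [-0.001, 0.577, 0.817, -0.001]
contact_force: [-0.3, -0.1, -0.9]
gripper_width: 0.764
grasp_force: 28.4
```

```bash
python3 -c "
from h import *
go([0.5643,-.1568,.165],19.5)"
```

```text
delta mm [-209.3  -15.9   -4.7] spin 0.08 cur yang 19.58 z [-2.e-03 -6.e-04 -1.e+00]
```

send_rows(
  deltas="-0.045 -0.004 -0.004 0; -0.09 -0.008 -0.004 0; -0.135 -0.012 -0.004 0; -0.175 -0.015 -0.004 0; -0.2 -0.016 -0.004 0",
)

```text
t: 8.45
eef_pos: [0.5606, -0.1497, 0.1639]
tool_rot: [-0.001, 0.579, 0.816, -0.001]
contact_force: [-1.0, 0.1, -1.7]
gripper_width: 0.767
grasp_force: 28.4
```

send_rows(
  deltas="0 0 0 0; 0 0 0 0; 0 0 0 0",
)

```text
t: 8.75
eef_pos: [0.5608, -0.1438, 0.1647]
tool_rot: [-0.001, 0.576, 0.817, 0.0]
contact_force: [0.0, -0.2, -0.7]
gripper_width: 0.767
grasp_force: 28.4
```

```bash
python3 -c "
from h import *
go([0.5643,-.1568,.0435],19.5)"
```

```text
delta mm [-13.6  -1.  121.2] spin 0.13 cur yang 19.63 z [-0.0013  0.0011 -1.    ]
```

send_rows(
  deltas="-0.012 -0.001 0.01 0; -0.0136 -0.001 0.04 0; -0.0136 -0.001 0.075 0; -0.0136 -0.001 0.1 0; -0.0136 -0.001 0.105 0",
)

```text
t: 9.25
eef_pos: [0.5625, -0.1583, 0.0567]
tool_rot: [-0.003, 0.577, 0.817, -0.001]
contact_force: [-1.1, -0.1, -0.5]
gripper_width: 0.766
grasp_force: 28.3
```

send_rows(
  deltas="0 0 0 0; 0 0 0 0; 0 0 0 0",
)

```text
t: 9.55
eef_pos: [0.5662, -0.1588, 0.0618]
tool_rot: [0.001, 0.577, 0.817, 0.0]
contact_force: [0.0, 0.4, -1.0]
gripper_width: 0.765
grasp_force: 28.3
```

```bash
python3 -c "
from h import *
go([0.5643,-.1568,.0435],19.5)"
```

```text
delta mm [ 2.6 -1.2 18.3] spin 0.02 cur yang 19.52 z [ 2.6e-03 -7.0e-04 -1.0e+00]
```

send_rows(
  deltas="0.001 -0.001 0.004 0; 0.002 -0.001 0.008 0; 0.002 -0.001 0.012 0; 0.002 -0.001 0.014 0; 0.002 -0.001 0.014 0",
)

```text
t: 10.05
eef_pos: [0.5631, -0.1571, 0.0458]
tool_rot: [-0.0, 0.577, 0.817, -0.0]
contact_force: [-0.4, 0.0, -1.0]
gripper_width: 0.764
grasp_force: 28.3
```

send_rows(
  deltas="0 0 0.001 0; 0 0 0.002 0; 0 0 0.002 0; 0 0 0.002 0",
)

```text
t: 10.45
eef_pos: [0.5635, -0.1572, 0.0443]
tool_rot: [0.0, 0.577, 0.817, 0.0]
contact_force: [0.1, -0.9, -0.8]
gripper_width: 0.76
grasp_force: 28.3
```

send_rows(
  deltas="0 0 0.001 0; 0 0 0.001 0; 0 0 0.001 0",
)

```text
t: 10.75
eef_pos: [0.5634, -0.1572, 0.0433]
tool_rot: [0.0, 0.577, 0.817, 0.0]
contact_force: [-1.0, 0.7, -0.3]
gripper_width: 0.766
grasp_force: 28.3
```

send_rows(
  deltas="0 0 0.001 0; 0 0 0.001 0; 0 0 0.001 0",
)

```text
t: 11.05
eef_pos: [0.5636, -0.1572, 0.0425]
tool_rot: [0.0, 0.577, 0.817, 0.0]
contact_force: [-1.0, -0.1, 2.6]
gripper_width: 0.763
grasp_force: 28.7
```

send_rows(
  deltas="0 0 0.0005 0; 0 0 0.0005 0; 0 0 0.0005 0; 0 0 0.0005 0; 0 0 0.0005 0",
  claw=1,
)

```text
t: 11.55
eef_pos: [0.5634, -0.1571, 0.0418]
tool_rot: [-0.0, 0.577, 0.817, 0.0]
contact_force: [0.2, 0.9, -0.1]
gripper_width: 1.003
grasp_force: 0.0
```

send_rows(
  deltas="0 0 -0.004 0; 0 0 -0.015 0; 0 0 -0.04 0; 0 0 -0.08 0; 0 0 -0.12 0",
)

```text
t: 12.05
eef_pos: [0.5631, -0.1569, 0.1636]
tool_rot: [-0.0, 0.577, 0.817, 0.0]
contact_force: [0.9, -1.0, -0.2]
gripper_width: 0.999
grasp_force: 0.0
```

send_rows(
  deltas="0.04 0 -0.04 0; 0.08 0 -0.08 0; 0.08 0 -0.08 0; 0.08 0 -0.08 0",
)

```text
t: 12.45
eef_pos: [0.5375, -0.0799, 0.2446]
tool_rot: [0.002, 0.576, 0.818, 0.001]
contact_force: [0.0, -0.0, 0.8]
gripper_width: 0.999
grasp_force: 0.0
```

```bash
cat > g.py <<'E'
from h import *
import sys
p=bot.read_camera('wrist');np.savez('w4.npz',**p)
C=cloud(p); a=np.radians(-70.5);c=np.array([.563,-.153])
d=C[...,:2]-c; L=np.stack([d@[np.cos(a),np.sin(a)],d@[-np.sin(a),np.cos(a)],C[...,2]-.03],-1)
u,v=map(int,w2p(p,[.563,-.153,.03])); print(u,v); save(p,sys.argv[1],(max(0,u-130),max(0,v-110),u+130,min(400,v+110)),3)
m=(abs(L[...,0])<.08)&(abs(L[...,1])<.05)&(L[...,2]>.021)&(L[...,2]<.029)
m&=abs(L[...,1])<.037
Q=L[m]
print('walltops',len(Q),cv2.minAreaRect((Q[:,:2]*1000).astype(np.float32)),np.percentile(Q,[2,50,98],axis=0).round(4).tolist())
T=L[(L[...,2]>.055)&(L[...,2]<.08)&(abs(L[...,1])<.025)&(abs(L[...,0])<.12)]
print('tab',np.percentile(T,[2,50,98],axis=0).round(4).tolist())
S=L[(L[...,2]>.03)&(L[...,2]<.04)&(abs(L[...,1])<.03)&(L[...,0]>.03)&(L[...,0]<.08)]
print('seal top',np.percentile(S,[2,50,98],axis=0).round(4).tolist())
E
python3 g.py w4.png
```

```text
313 237
walltops 1258 ((8.690383911132812, 0.053035736083984375), (73.71260070800781, 108.80979919433594), 89.93156433105469) [[-0.0442, -0.0339, 0.0216], [0.0166, -0.0038, 0.0246], [0.0627, 0.0319, 0.0284]]
tab [[-0.089, -0.0169, 0.0555], [-0.0844, -0.0005, 0.0701], [-0.0772, 0.0168, 0.0718]]
seal top [[0.0615, -0.0289, 0.0307], [0.0674, -0.0, 0.036], [0.0748, 0.0289, 0.0394]]
```

View pics/w4.png

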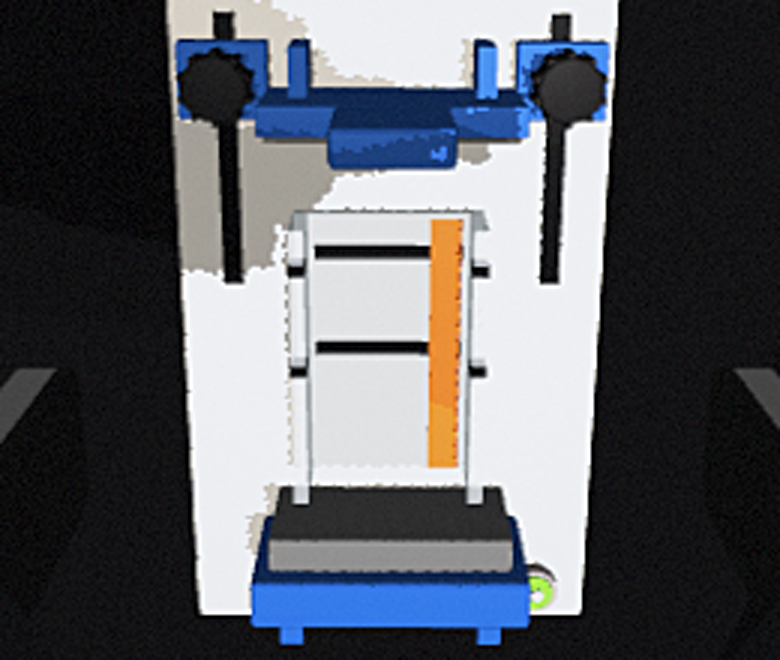

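The tray (crop columns 290–490) sits right way up, square and centred, a few mm short of the seal. The gate tab is at (392,145) and still open.

```bash
python3 -c "
from h import *
go([.5196,-.0304,.15],19.5)"
```

```text
delta mm [54.5  0.8 92.6] spin 0.06 cur yang 19.56 z [ 0.0018 -0.0013 -1.    ]
```

send_rows(
  deltas="0.03 0 0 0; 0.054 0.001 0.01 0; 0.054 0.001 0.05 0; 0.054 0.001 0.08 0; 0.054 0.001 0.092 0",
  claw=0,
  force=20,
)

```text
t: 13.0
eef_pos: [0.5171, -0.0324, 0.1456]
tool_rot: [-0.003, 0.578, 0.816, -0.002]
contact_force: [0.2, -0.8, 0.4]
gripper_width: 0.148
grasp_force: 0.0
```

send_rows(
  deltas="0 0 0 0; 0 0 0 0; 0 0 0 0; 0 0 0 0",
)

```text
t: 13.4
eef_pos: [0.5205, -0.0307, 0.151]
tool_rot: [0.001, 0.577, 0.817, 0.001]
contact_force: [0.1, 1.0, -0.2]
gripper_width: -0.002
grasp_force: 0.0
```

```bash
python3 -c "
from h import *
go([.5196,-.0304,.084],19.5)
o=bot.get_obs();print(o['gripper_width'],o['contact_force'])"
```

```text
delta mm [ 0.7 -0.9 67. ] spin -0.01 cur yang 19.49 z [ 2.2e-03 -3.0e-04 -1.0e+00]
-0.0017462064284126768 [ 0.07838659  1.04037215 -0.21992458]
```

send_rows(
  deltas="0 -0.001 0.02 0; 0 -0.001 0.04 0; 0 -0.001 0.058 0; 0 -0.001 0.066 0; 0 -0.001 0.066 0",
)

```text
t: 13.9
eef_pos: [0.5184, -0.0309, 0.0835]
tool_rot: [-0.0, 0.577, 0.817, -0.0]
contact_force: [-0.6, 0.0, 1.3]
gripper_width: 0.0
grasp_force: 0.0
```

send_rows(
  deltas="-0.004 0 0 0; -0.008 0 0 0; -0.012 0 0 0; -0.016 0 0 0; -0.02 0 0 0",
)

```text
t: 14.4
eef_pos: [0.5257, -0.0503, 0.0841]
tool_rot: [0.0, 0.577, 0.817, 0.0]
contact_force: [-0.5, 0.0, 0.7]
gripper_width: -0.001
grasp_force: 0.0
```

send_rows(
  deltas="-0.003 0 0 0; -0.006 0 0 0; -0.009 0 0 0; -0.012 0 0 0; -0.015 0 0 0",
)

```text
t: 14.9
eef_pos: [0.5303, -0.0637, 0.0838]
tool_rot: [-0.0, 0.577, 0.817, 0.0]
contact_force: [0.4, 1.3, 0.3]
gripper_width: 0.001
grasp_force: 0.6
```

send_rows(
  deltas="-0.003 0 0 0; -0.006 0 0 0; -0.009 0 0 0; -0.012 0 0 0; -0.015 0 0 0",
)

```text
t: 15.4
eef_pos: [0.5354, -0.0782, 0.0838]
tool_rot: [-0.0, 0.577, 0.817, -0.0]
contact_force: [-1.4, 1.5, 0.3]
gripper_width: 0.002
grasp_force: 0.6
```

send_rows(
  deltas="-0.002 0 0 0; -0.004 0 0 0; -0.006 0 0 0; -0.008 0 0 0; -0.01 0 0 0",
)

```text
t: 15.9
eef_pos: [0.5387, -0.0875, 0.0838]
tool_rot: [-0.0, 0.577, 0.817, -0.0]
contact_force: [0.3, 1.9, -0.1]
gripper_width: 0.0
grasp_force: 0.6
```

```bash
cat > k.py <<'E'
from h import *
o=bot.get_obs(); a=np.radians(-70.5); e=np.array([np.cos(a),np.sin(a)]); n=np.array([-e[1],e[0]])
d=o['eef_pos'][:2]-[.563,-.153]; f=o['contact_force'][:2]
print('t',o['t'],'x,y mm',(d@e*1000).round(1),(d@n*1000).round(1),'z',o['eef_pos'][2].round(4),'F push',(-f@e).round(2),'side',(f@n).round(2))
E
python3 k.py
```

```text
t 15.9 x,y mm -69.9 -1.0 z 0.0838 F push 1.71 side 0.91
```

send_rows(
  deltas="-0.001 0 0 0; -0.002 0 0 0; -0.003 0 0 0; -0.004 0 0 0; -0.005 0 0 0",
)

```text
t: 16.4
eef_pos: [0.5403, -0.0921, 0.0838]
tool_rot: [-0.0, 0.577, 0.817, -0.0]
contact_force: [-0.8, 0.5, -0.4]
gripper_width: 0.0
grasp_force: 0.8
```

```bash
python3 k.py
```

```text
t 16.4 x,y mm -64.9 -1.0 z 0.0838 F push 0.72 side -0.63
```

send_rows(
  deltas="-0.001 0 0 0; -0.002 0 0 0; -0.003 0 0 0; -0.004 0 0 0; -0.004 0 0 0",
)

```text
t: 16.9
eef_pos: [0.5417, -0.0959, 0.0838]
tool_rot: [-0.0, 0.577, 0.817, -0.0]
contact_force: [-1.4, 1.9, 0.1]
gripper_width: -0.0
grasp_force: 0.9
```

```bash
python3 k.py
```

```text
t 16.9 x,y mm -61.0 -1.0 z 0.0838 F push 2.27 side -0.63
```

send_rows(
  deltas="-0.001 0 0 0; -0.002 0 0 0; -0.002 0 0 0",
)

```text
t: 17.2
eef_pos: [0.5421, -0.097, 0.0838]
tool_rot: [-0.001, 0.577, 0.817, 0.0]
contact_force: [-2.3, 4.1, 2.0]
gripper_width: -0.0
grasp_force: 2.4
```

```bash
python3 k.py
```

```text
t 17.2 x,y mm -59.8 -1.0 z 0.0838 F push 4.64 side -0.83
```

send_rows(
  deltas="-0.001 0 0 0; -0.002 0 0 0; -0.002 0 0 0",
)

```text
t: 17.5
eef_pos: [0.5424, -0.0979, 0.0838]
tool_rot: [-0.001, 0.577, 0.817, 0.0]
contact_force: [-3.9, 5.7, 3.5]
gripper_width: -0.001
grasp_force: 3.7
```

```bash
python3 k.py
```

```text
t 17.5 x,y mm -58.8 -1.0 z 0.0838 F push 6.69 side -1.75
```

send_rows(
  deltas="-0.001 0 0 0; -0.002 0 0 0; -0.002 0 0 0; -0.002 0 0 0",
)

```text
t: 17.9
eef_pos: [0.5427, -0.0988, 0.0838]
tool_rot: [-0.002, 0.576, 0.817, 0.0]
contact_force: [-6.0, 8.5, 5.3]
gripper_width: 0.003
grasp_force: 4.9
```

```bash
python3 k.py
```

```text
t 17.9 x,y mm -57.9 -1.0 z 0.0838 F push 10.03 side -2.82
```

send_rows(
  deltas="-0.001 0 0 0; -0.001 0 0 0; -0.001 0 0 0",
)

```text
t: 18.2
eef_pos: [0.5429, -0.0993, 0.0838]
tool_rot: [-0.002, 0.576, 0.817, 0.001]
contact_force: [-6.4, 9.3, 5.8]
gripper_width: 0.003
grasp_force: 5.6
```

```bash
python3 k.py
```

```text
t 18.2 x,y mm -57.3 -1.1 z 0.0838 F push 10.92 side -2.87
```

```bash
python3 g.py w5.png; python3 k.py; python3 - <<'E'
from h import *
p=dict(np.load('w4.npz'))
a=np.radians(-70.5);c=np.array([.563,-.153])
p2=bot.read_camera('side');save(p2,'s5.png',(270,190,420,310),5)
C=cloud(p2);d=C[...,:2]-c;L=np.stack([d@[np.cos(a),np.sin(a)],d@[-np.sin(a),np.cos(a)],C[...,2]-.03],-1)
for y in (-.02,0,.02,-.036,.036):
    S=L[(abs(L[...,1]-y)<.006)&(L[...,2]>.030)&(L[...,2]<.0385)&(L[...,0]>.045)&(L[...,0]<.075)]
    if len(S): print('seal top y',y,len(S),np.percentile(S[:,0],[0,5,50,100]).round(4))
E
```

```text
316 308
walltops 1279 ((-43.9586181640625, -0.039276123046875), (36.951656341552734, 73.73020935058594), 0.12683536112308502) [[-0.0619, -0.0351, 0.0212], [-0.0477, 0.0176, 0.0229], [-0.0267, 0.035, 0.0285]]
tab [[-0.0683, -0.0143, 0.0556], [-0.0674, -0.0011, 0.0679], [-0.063, 0.0117, 0.0792]]
t 18.25 x,y mm -57.4 -1.0 z 0.0838 F push 11.02 side -3.13
seal top y -0.02 9 [0.0684 0.0686 0.0719 0.0746]
seal top y 0 9 [0.0694 0.0696 0.0711 0.0738]
seal top y 0.02 7 [0.0686 0.0691 0.071  0.0742]
seal top y -0.036 8 [0.0689 0.0693 0.0716 0.0736]
seal top y 0.036 8 [0.0692 0.0695 0.0717 0.0743]Traceback (most recent call last):
  File "g.py", line 14, in <module>
    print('seal top',np.percentile(S,[2,50,98],axis=0).round(4).tolist())
                     ~~~~~~~~~~~~~^^^^^^^^^^^^^^^^^^^^
    return _quantile_unchecked(
        a, q, axis, out, overwrite_input, method, keepdims, weights)
    return _ureduce(a,
                    func=_quantile_ureduce_func,
    ...<5 lines>...
                    overwrite_input=overwrite_input,
                    method=method)
    r = func(a, **kwargs)
    result = _quantile(arr,
                       quantiles=q,
    ...<2 lines>...
                       out=out,
                       weights=wgt)
    slices_having_nans = np.isnan(arr[-1, ...])
                                  ~~~^^^^^^^^^
IndexError: index -1 is out of bounds for axis 0 with size 0
```

View pics/w5.png

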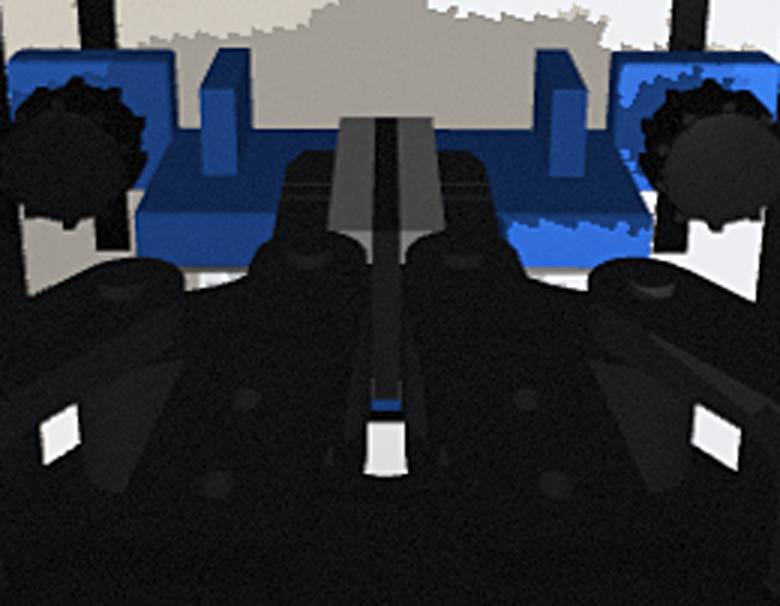

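View pics/s5.png

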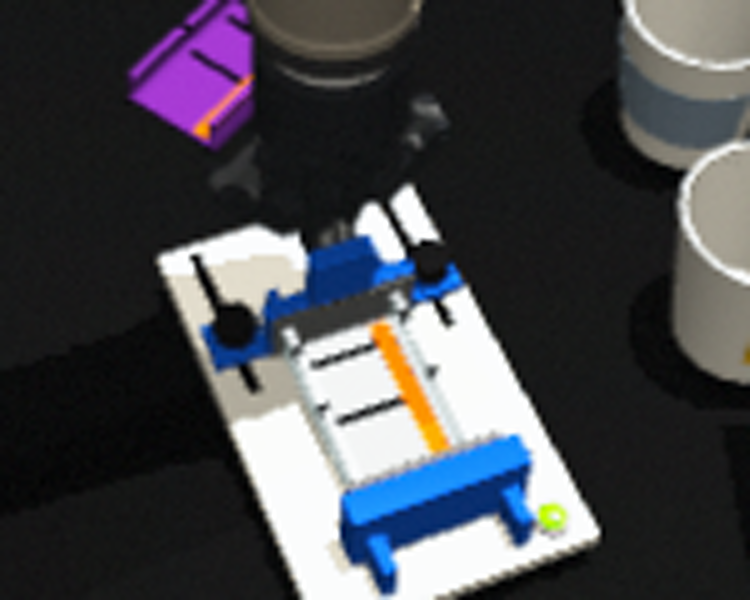

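Gate, tray and seal are in a tight line in the side view (tab (340,262), orange strip (410,385)), and the knobs are clear of the gripper. I'll check the squeeze from the gate's position.

```bash
python3 k.py; python3 - <<'E'
from h import *
a=np.radians(-70.5);c=np.array([.563,-.153])
for f in('w1','w4'):
    C=cloud(dict(np.load(f+'.npz')));d=C[...,:2]-c;L=np.stack([d@[np.cos(a),np.sin(a)],d@[-np.sin(a),np.cos(a)],C[...,2]-.03],-1)
    for y0,y1 in((-.041,-.034),(.034,.041),(-.027,-.02),(.02,.027)):
        S=L[(L[...,1]>y0)&(L[...,1]<y1)&(L[...,2]>.0345)&(L[...,2]<.04)&(L[...,0]<0)&(L[...,0]>-.12)]
        print(f,y0,len(S),np.percentile(S[:,0],[1,50,99]).round(4),np.median(S[:,2]).round(4)) if len(S) else None
E
python3 k.py
```

```text
t 18.3 x,y mm -57.4 -1.0 z 0.0838 F push 10.89 side -3.44
w1 -0.041 42 [-0.0886 -0.0836 -0.0784] 0.0365
w1 0.034 41 [-0.0884 -0.0827 -0.078 ] 0.0364
w1 -0.027 48 [-0.0886 -0.0836 -0.0772] 0.0362
w1 0.02 43 [-0.0877 -0.0827 -0.0774] 0.0366
w4 -0.041 257 [-0.0463 -0.0423 -0.0369] 0.0365
w4 0.034 242 [-0.0464 -0.0427 -0.0381] 0.0365
w4 -0.027 237 [-0.0463 -0.0424 -0.0352] 0.0363
w4 0.02 284 [-0.0464 -0.0417 -0.0347] 0.0364
t 18.3 x,y mm -57.4 -1.0 z 0.0838 F push 10.89 side -3.44
```

send_rows(
  deltas="0 -0.0005 -0.0005 0; 0 -0.001 -0.001 0; 0 -0.001 -0.0015 0; 0 -0.001 -0.0015 0",
)

```text
t: 18.7
eef_pos: [0.5425, -0.0995, 0.0844]
tool_rot: [-0.002, 0.576, 0.817, 0.001]
contact_force: [-0.9, 8.6, -6.2]
gripper_width: 0.001
grasp_force: 4.7
```

```bash
python3 k.py; python3 -c "
from h import *
print(bot.get_obs()['contact_force'],bot.get_obs()['torque'])"
```

```text
t 18.7 x,y mm -57.3 -1.4 z 0.0844 F push 8.41 side 1.97
[-0.94454563  8.58221643 -6.18944237] [2.03314466 0.23863481 0.0652759 ]
```

send_rows(
  deltas="-0.0005 0.0004 0.0007 0; -0.001 0.0004 0.0007 0; -0.001 0.0004 0.0007 0; -0.001 0.0004 0.0007 0",
)

```text
t: 19.1
eef_pos: [0.5427, -0.1, 0.0843]
tool_rot: [-0.002, 0.576, 0.818, 0.001]
contact_force: [-4.7, 10.2, 3.1]
gripper_width: -0.005
grasp_force: 5.8
```

```bash
python3 k.py; python3 -c "
from h import *
print(bot.get_obs()['contact_force'])"
```

```text
t 19.1 x,y mm -56.7 -1.4 z 0.0843 F push 11.17 side -1.02
[-4.68720076 10.18824052  3.06318708]
```

```bash
cat > m.py <<'E'
from h import *
a=np.radians(-70.5);c=np.array([.563,-.153]);B=[];Fr=[]
for i in range(6):
    C=cloud(bot.read_camera('wrist'));d=C[...,:2]-c;L=np.stack([d@[np.cos(a),np.sin(a)],d@[-np.sin(a),np.cos(a)],C[...,2]-.03],-1)
    S=L[(abs(L[...,1])>.02)&(abs(L[...,1])<.027)&(L[...,2]>.0345)&(L[...,2]<.04)&(L[...,0]<0)&(L[...,0]>-.12)]
    B.append(np.percentile(S[:,0],[1,99]))
    f=bot.get_obs()['contact_force'];Fr.append([-f[:2]@[np.cos(a),np.sin(a)],f[2]])
print(np.mean(B,0),np.mean(Fr,0),np.std(Fr,0))
E
python3 m.py; python3 k.py
```

```text
[-0.04582148 -0.03403126] [11.2868047   2.53112786] [0.45901936 0.53767872]
t 19.4 x,y mm -56.7 -1.4 z 0.0843 F push 10.8 side -0.33
```

send_rows(
  deltas="0 0 0 0; 0 0 0 0; 0 0 0 0; 0 0 0 0; 0 0 0 0",
)

```text
t: 19.9
eef_pos: [0.5428, -0.1, 0.0843]
tool_rot: [-0.002, 0.576, 0.818, 0.001]
contact_force: [-5.4, 9.8, 2.3]
gripper_width: 0.001
grasp_force: 5.8
```

send_rows(
  deltas="0 0 0 0; 0 0 0 0; 0 0 0 0; 0 0 0 0; 0 0 0 0",
)

```text
t: 20.4
eef_pos: [0.5427, -0.1, 0.0843]
tool_rot: [-0.002, 0.576, 0.818, 0.001]
contact_force: [-4.8, 10.3, 2.5]
gripper_width: 0.003
grasp_force: 5.8
```

send_rows(
  deltas="0 0 0 0; 0 0 0 0; 0 0 0 0; 0 0 0 0; 0 0 0 0",
)

```text
t: 20.9
eef_pos: [0.5427, -0.1, 0.0843]
tool_rot: [-0.002, 0.576, 0.818, 0.001]
contact_force: [-4.2, 9.6, 2.4]
gripper_width: -0.002
grasp_force: 5.8
```

send_rows(
  deltas="0 0 0 0; 0 0 0 0; 0 0 0 0; 0 0 0 0; 0 0 0 0",
)

```text
t: 21.4
eef_pos: [0.5427, -0.1, 0.0843]
tool_rot: [-0.002, 0.576, 0.818, 0.001]
contact_force: [-6.6, 10.2, 1.8]
gripper_width: 0.0
grasp_force: 5.8
```

send_rows(
  deltas="0 0 0 0; 0 0 0 0; 0 0 0 0; 0 0 0 0; 0 0 0 0",
)

```text
t: 21.9
eef_pos: [0.5428, -0.1, 0.0844]
tool_rot: [-0.002, 0.576, 0.818, 0.001]
contact_force: [-4.8, 10.6, 2.7]
gripper_width: -0.002
grasp_force: 5.8
```

send_rows(
  deltas="0 0 0 0; 0 0 0 0; 0 0 0 0; 0 0 0 0; 0 0 0 0",
)

```text
t: 22.4
eef_pos: [0.5427, -0.1, 0.0843]
tool_rot: [-0.002, 0.576, 0.818, 0.001]
contact_force: [-5.0, 10.1, 2.0]
gripper_width: -0.001
grasp_force: 5.8
```

send_rows(
  deltas="0 0 0 0; 0 0 0 0; 0 0 0 0; 0 0 0 0; 0 0 0 0",
)

```text
t: 22.9
eef_pos: [0.5428, -0.1, 0.0843]
tool_rot: [-0.002, 0.576, 0.818, 0.001]
contact_force: [-5.7, 10.5, 4.3]
gripper_width: -0.003
grasp_force: 5.8
```

send_rows(
  deltas="0 0 0 0; 0 0 0 0; 0 0 0 0; 0 0 0 0; 0 0 0 0",
)

```text
t: 23.4
eef_pos: [0.5427, -0.1, 0.0843]
tool_rot: [-0.002, 0.576, 0.818, 0.001]
contact_force: [-5.0, 10.6, 2.7]
gripper_width: 0.003
grasp_force: 5.8
```

```bash
python3 m.py; python3 k.py
```

```text
[-0.04578106 -0.03402862] [11.31597038  2.83452296] [0.40213417 0.64603328]
t 23.7 x,y mm -56.7 -1.4 z 0.0843 F push 11.79 side -1.7
```

The push has been steady for over 4 s at about 11 N, which is roughly 10 N on the seal after gate friction.

```bash
python3 -c "
from station import bot
print(bot.hand_in())"
```

```text
the job is handed in; nothing more can be done
None
```

The tray is centred in the caster, right way up and released. I handed in with the arm still pushing the gate, after holding steady for over 4 s at about 11 N measured. Allowing about 1 N for gate friction, that is roughly 10 N on the seal. I put the squeeze at 4 to 5 mm: 5 mm from the force, about 4 mm from the camera, which is good to about 2 mm.

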